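# Make up two cooking kits on their trays

### The arm

A 6-joint arm with a two-finger parallel gripper is mounted at the origin on a cart in front of the work surface, level with it; the furniture and walls round the work are solid. World frame = base frame: x ahead of the robot, y to its left, z up, the work surface at z = 0. Lengths are in m, angles in degrees, forces in N, time in s.
With the tool pointing down it reaches from about 0.4 to 0.825 m from the base axis. Payload 7 kg.
Tool frame: the origin (TCP) lies on the centre line of the jaws, within the pads' length; the fingertips stand 14 mm ahead of it and the grasp point (between the pads) lies 5 mm behind it; z points along the fingers, x is the direction in which the jaws open and shut, and the axes are right-handed (so a half turn about z gives the same grasp; the last joint's range is limited). The gripper opens to 88 mm and grips with 3 to 60 N. Pads are 19 mm wide; open, the fingers measure 130 mm over their backs; the gripper's body (78 mm by 193 mm) begins 47 mm behind the grasp point.
Start: joints at [93.856, 20.546, 0.682, 0, -70.136, -16.507], TCP at [0.148, 0.659, 0.241] pointing down, gripper open.
Joint ranges: [-176.03, 176.03], [-82.01, 121.73], [-58.28, 71.71], [-173.87, 95.51], [-174.79, -0.11], [-173.66, 173.66]. Speed limits (degrees/s): [136.94, 136.94, 172.46, 180, 180, 180].

### API

Orientations are given as [roll, pitch, yaw] about the fixed x, y, z axes, in that order (R = Rz(yaw) Ry(pitch) Rx(roll)).
In Python, from plant import * gives the robot as it stands.
- The arm moves only by the shell command python3 -m handwheel 'ROWS' [OPENING]. ROWS is JSON, a list of rows, each a list of 2 entries, a list of its own where there are three numbers: the shift along the tool's x, y, z each as a share of 0.2 m, from -1 to 1, then the turn, a rotation vector about the tool's x, y, z each as a share of 360 degrees, from -1 to 1. In form: [[[tx, ty, tz], [ax, ay, az]], ...]. A call has 1 to 5 rows; each row is the pose to reach, as a shift and turn from the pose commanded when the call began, along the tool's axes at that moment, turning the shorter way round; what a row does not reach only later rows make up. A row lasts 1/12 s, in which the tool goes at most 41.7 mm and 7.16 degrees, less where a joint would pass 70% of its speed; a pose out of reach is approached as far as the arm can. A call with a number of a shift or a turn outside -1 to 1 is refused whole. A call with a gripper value outside its range is refused whole. OPENING is the closure, from -1 (fully open) to 1 (shut), set as the call begins (- or left out, the last holds). The fingers move at their own pace and stop on an object; the grip force is fixed at half the most. Time passes only in rows, so rows that repeat a pose let the fingers close. It gives the time, the measured TCP pose, the force and the opening at its end, in the units of the state.
- get_obs(): the state, without advancing time (a new reading comes with each control period).
- snapshot(name): name is "scene" or "top" or "wrist"; returns a dict with "color" (384x512x3 uint8, red, green, blue), "z_map" (384x512 float32, m along the optical axis (not along the pixel's ray), 0 where there is no reading), "intrinsics" (3x3 intrinsics, pixels), "rvec" (rotation vector, rad) and "tvec" (3), from world to camera coordinates, as OpenCV has them. Camera axes: x right, y down, z forward; pixel columns grow to the right and rows downward; lengths in m; the calibration is good to about 2 mm. A picture is of the moment at which its call begins.
- close_job(): hands the job in, once; it reports no verdict.
The state is a dict: "clock": time; "joint_pos": joint angles; "qvel": joint speeds; "tau": joint torques, N m; "tool_pos": TCP position; "orientation": TCP orientation; "force": force on the tool from outside, world axes, zero at the start; "moment": the same for the moment, N m; "opening": finger opening in m.
Only numpy, scipy, OpenCV 4.12 (cv2) and the standard library are available. Lean on these libraries where they do the work, as an engineer would, in place of code of your own. Each camera call takes 0.05 s, during which the arm holds its last target. There are 200 camera calls.

### The job

Make up two cooking kits from the five loose things standing close round the two trays (not the bottles and tins along the wall). The blue tray gets the lemon and the spice jar with the mustard-yellow cap; the wooden tray gets the garlic and the low white pot with the red lid. On each tray the jar or pot stands upright in the smaller bay and the lemon or garlic lies in the larger bay; the red-capped spice jar among the five is not needed, so leave it standing where it is.

Things in the scene. Friction and masses are not known exactly. Their poses are not given: they have to be found in the camera images.
- tray_blue: BLUE two-bay tray, fixed, 161 x 90 mm (plus a 5 mm tab at each end), walls 3 mm thick and 12 mm high, floor 3 mm thick. Origin: centre of its underside, on the worktop. Its own x axis runs along its length, z up. A low wall across it parts the SMALLER bay (66 x 84 mm inside, centre at x = -44.5 mm, y = 0) from the LARGER bay (86 x 84 mm inside, centre at x = +34.5 mm, y = 0). The tray may be turned either way on the worktop.
- tray_wood: brown WOODEN two-bay tray, fixed, otherwise the same as the blue one: origin at the centre of its underside, x along its length, smaller bay centred at x = -44.5 mm, larger bay centred at x = +34.5 mm, floor 3 mm thick, walls 12 mm high.
- lemon_c (a point): yellow lemon, 78 x 55 x 56 mm, lying on its side, 0.11 kg; this point is its centre, 28 mm above what it lies on; x is its long axis (as it lies at the start), so it is gripped across y (55 mm). It can roll if pushed.
- garlic_c (a point): whitish garlic bulb, 60 x 57 x 58 mm with the stem up, 0.04 kg, roundish; this point is its centre, 29 mm above what it stands on; z up.
- mustard_jar_c (a point): round spice jar with a MUSTARD-YELLOW cap, 45 mm in diameter, 100 mm tall, 0.11 kg; this point is its centre, 50 mm above its foot; z up along its axis; grip it in its upper half (about 75 mm above its foot), so that the palm stays clear of the cap.
- red_pot_c (a point): low round white pot with a RED lid, 58 mm in diameter, 50 mm tall, 0.09 kg; this point is its centre, 25 mm above its foot; z up along its axis.
- spare_jar_c (a point): spice jar with a RED cap, 45 mm in diameter, 108 mm tall, loose, standing among the things of the kits; not needed, stays where it is; this point is its centre, 54 mm above its foot; z up along its axis.
Things that resemble listed ones, but are neither listed nor needed, are in the scene too. What is shaped like the part that bears spare_jar_c but purple is not meant.

How it is judged:
By the outcome, as a careful person would: the job done as asked, in the order asked, and still so for the second after the job is handed in, with the robot touching nothing.
It also fails if it takes over 106 s, if anything falls off the work surface, if the arm or the gripper's body presses on something with over 40 N, if the wrist force passes 120 N, or if a joint passes its speed limit or range.

## Working session

There is one attempt and no reset: what is moved stays moved. The work goes in short steps, Python scripts to look and compute and a shell command to move; the robot and the scene stay as the last step left them, time stands still between calls to the robot, and variables do not carry over. Pictures are saved under pics/ and viewed, about 12 in all and at most 16, crops included, and the job is handed in when it is done.

```bash
mkdir -p pics; ls; cat > h.py <<'E'
from plant import *
import numpy as np, cv2
from scipy.spatial.transform import Rotation as R
def save(n,f,crop=None,s=1):
    d=snapshot(n); np.savez('/tmp/'+f,**d)
    im=d['color'][...,::-1]
    if crop: a,b,c,e=crop; im=im[b:e,a:c]
    cv2.imwrite('pics/'+f+'.png',cv2.resize(im,None,fx=s,fy=s,interpolation=cv2.INTER_CUBIC)); return d
def world(d):
    K=d['intrinsics'];z=d['z_map'];v,u=np.indices(z.shape)
    p=np.stack([(u-K[0,2])/K[0,0]*z,(v-K[1,2])/K[1,1]*z,z],-1)
    M=cv2.Rodrigues(np.asarray(d['rvec'],float))[0]
    return (p-np.ravel(d['tvec']))@M
E
python3 - <<'E'
from h import *
o=get_obs();print(o)
save('top','top1',s=1.5);save('scene','scene1',s=1.5)
E
```

```text
pics
{'clock': 0.0, 'joint_pos': array([ 9.38565810e+01,  2.05942085e+01,  6.34058983e-01, -1.97670432e-02,
       -7.01366222e+01, -1.65084915e+01]), 'qvel': array([ 0.04090387,  0.01622866,  0.04223498,  0.05077779,  0.05989063,
       -0.0284887 ]), 'tau': array([ 5.78264280e-04, -5.82713163e+01,  2.93064398e+01,  6.99761868e+00,
        7.04852573e-03, -1.61838111e-04]), 'tool_pos': array([0.14774957, 0.65815313, 0.23959465]), 'orientation': array([-1.79990315e+02, -9.80631654e-02, -1.02658651e+02]), 'force': array([-0.14135132, -1.79513416, -0.87389683]), 'moment': array([-0.02370666, -0.01077127,  0.01355047]), 'opening': 0.08784634881684886}
```

View pics/top1.png

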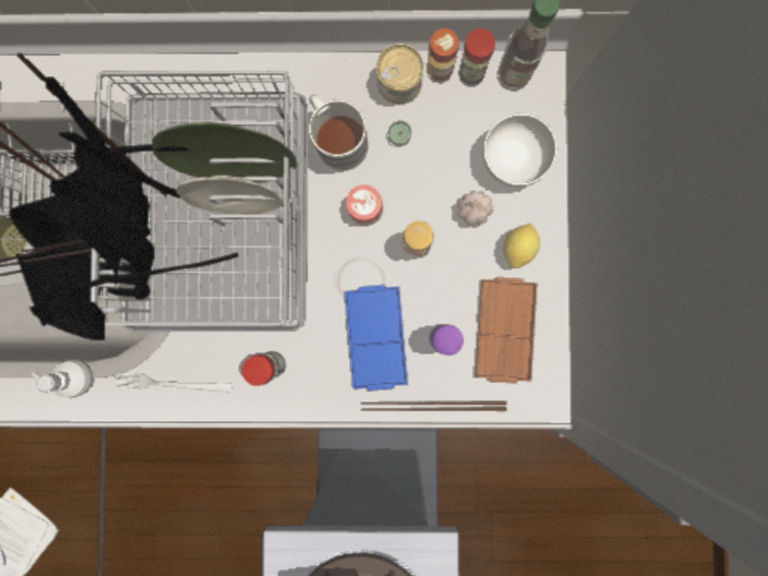

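View pics/scene1.png

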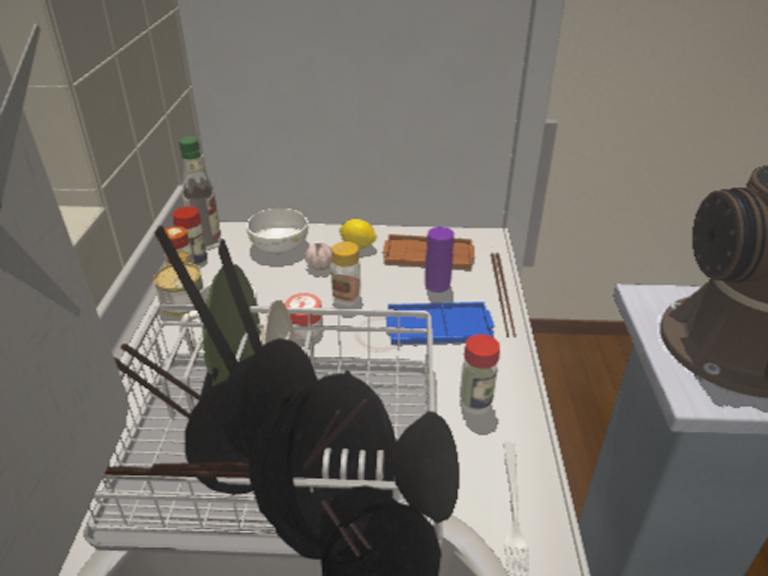

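The top view (1.5x) shows the pot at (364,204), mustard jar at (418,238), garlic at (474,208), lemon at (522,246), blue tray at (376,337), wooden tray at (506,330). The purple decoy is at (447,340) and the spare jar at (258,369). A tall grey wall stands to the right.

```bash
cat > m.py <<'E'
from h import *
d=dict(np.load('/tmp/top1.npz'));W=world(d);C=d['color'].astype(int)
hsv=cv2.cvtColor(d['color'],cv2.COLOR_RGB2HSV)
print('table z',W[250,230],W[160,230])
def circ(name,u,v,r,zmin):
    v0,u0=int(v/1.5),int(u/1.5);s=W[v0-r:v0+r+1,u0-r:u0+r+1].reshape(-1,3);s=s[s[:,2]>zmin]
    lo,hi=np.percentile(s,2,0),np.percentile(s,98,0);print(name,len(s),'mid',((lo+hi)/2).round(4),'size',(hi-lo).round(3),'zmax',hi[2].round(3))
    return s
circ('pot',364,204,16,.043);circ('jar',418,238,16,.09);circ('garlic',474,208,16,.015)
s=circ('lemon',522,246,19,.012);w,V=np.linalg.eigh(np.cov(s[:,:2].T));print('lemon axis deg',np.degrees(np.arctan2(V[1,1],V[0,1])))
circ('purple',447,340,18,.05);circ('spare',258,369,16,.1)
for n,(a,b,c,e) in dict(blue=(340,280,412,394),wood=(470,272,542,388)).items():
    a,b,c,e=[int(x/1.5) for x in (a,b,c,e)]
    h=hsv[b:e,a:c];m=((h[...,0]>100)&(h[...,0]<130) if n=='blue' else (h[...,0]<18))&(h[...,1]>90)
    w=W[b:e,a:c]; m=m&(w[...,2]<.02)
    p=w[m][:,:2]*1000;r=cv2.minAreaRect(p.astype(np.float32));print(n,m.sum(),r,p.mean(0))
    zz=w[m][:,2];print(np.percentile(zz,[5,50,95]))
    print(cv2.boxPoints(r).round(0).tolist())
    # divider: rows profile of height
    ang=np.radians(r[2]); 
for q in [(560,200),(568,300),(590,300),(600,200)]:print(q,W[int(q[1]/1.5),int(q[0]/1.5)].round(3))
for q in [(518,150),(339,130),(400,132),(430,405),(300,200)]:print(q,W[int(q[1]/1.5),int(q[0]/1.5)].round(3))
E
python3 m.py
python3 -c "
import cv2
a=cv2.imread('pics/top1.png');cv2.imwrite('pics/crop.png',cv2.resize(a[180:420,330:580],None,fx=2.4,fy=2.4,interpolation=cv2.INTER_CUBIC))"
```

```text
table z [ 0.40386854  0.02595273 -0.00185994] [ 6.28233848e-01  2.63351774e-02 -6.17946046e-04]
pot 454 mid [ 0.6808 -0.008   0.0497] size [0.052 0.05  0.007] zmax 0.053
jar 316 mid [ 0.6206 -0.0905  0.0977] size [0.04  0.04  0.011] zmax 0.103
garlic 420 mid [ 0.6751 -0.1847  0.0397] size [0.049 0.052 0.033] zmax 0.056
lemon 556 mid [ 0.6127 -0.2564  0.0421] size [0.066 0.051 0.029] zmax 0.056
lemon axis deg 126.27388467574637
purple 364 mid [ 0.4682 -0.1325  0.0887] size [0.042 0.041 0.043] zmax 0.11
spare 335 mid [0.4227 0.1446 0.1068] size [0.041 0.041 0.009] zmax 0.111
blue 2393 ((466.9779052734375, -25.04662322998047), (168.4767608642578, 88.4135971069336), 5.046082973480225) [466.37142501 -24.62386665]
[0.00031805 0.00327188 0.011839  ]
[[379.0, 12.0], [387.0, -76.0], [555.0, -62.0], [547.0, 26.0]]
wood 2298 ((479.3543395996094, -237.58682250976562), (88.22142028808594, 168.133544921875), 85.87318420410156) [ 478.64466256 -237.58024209]
[0.0001275  0.00282392 0.01119525]
[[392.0, -276.0], [560.0, -288.0], [566.0, -200.0], [399.0, -188.0]]
(560, 200) [ 0.694 -0.33   0.002]
(568, 300) [ 0.527 -0.341 -0.   ]
(590, 300) [ 0.528 -0.384 -0.019]
(600, 200) [ 0.686 -0.384  0.036]
(518, 150) [ 0.776 -0.26   0.007]
(339, 130) [0.805 0.034 0.03 ]
(400, 132) [ 0.808 -0.064  0.005]
(430, 405) [ 0.355 -0.113 -0.003]
(300, 200) [0.695 0.1   0.01 ]
```

View pics/crop.png

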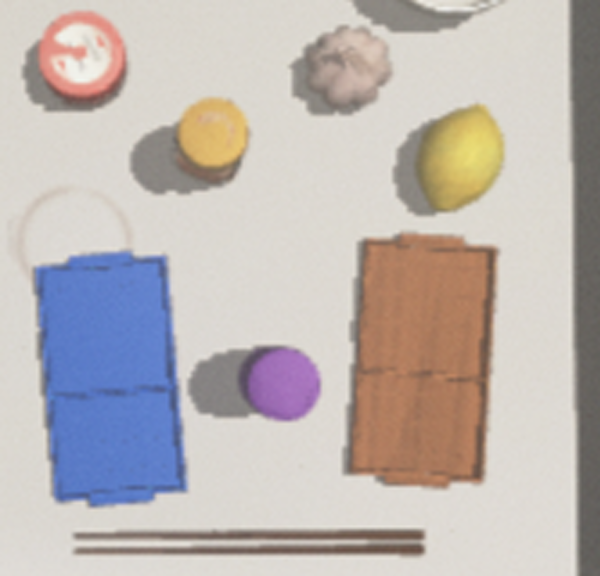

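Both trays have the larger bay on the far side (dividers at crop rows 391 and 375), giving yaws of about +5° (blue) and −4° (wood). I still need the lemon's axis, the wall position and the obstacle heights along the path.

```bash
cat > plan.py <<'E'
# usage: plan.py x y z yaw [ncalls] : prints shares per call, tool pointing down
from h import *
import sys
def plan(x,y,z,yaw,n=1):
    o=get_obs();T=np.array([x,y,z]);p=np.array(o['tool_pos'])
    R0=R.from_euler('xyz',o['orientation'],degrees=True);R1=R.from_euler('xyz',[180,0,yaw],degrees=True)
    rv=(R0.inv()*R1).as_rotvec(degrees=True)
    print('joints',o['joint_pos'].round(1),'pos',p.round(4),'ori',o['orientation'].round(1),'open',round(o['opening'],4),'t',round(o['clock'],2),'F',o['force'].round(1))
    for i in range(n):
        q=R0*R.from_rotvec(rv*i/n,degrees=True)
        print('  [[%.3f,%.3f,%.3f],[%.4f,%.4f,%.4f]]'%(*(q.inv().apply((T-p)/n)/.2),*(rv/n/360)), 'dist mm',(np.linalg.norm(T-p)/n*1e3).round(),'deg',(np.linalg.norm(rv)/n).round(1))
if __name__=='__main__':
    a=list(map(float,sys.argv[1:5])); plan(*a,int(sys.argv[5]) if len(sys.argv)>5 else 1)
E
python3 - <<'E'
from h import *
d=dict(np.load('/tmp/top1.npz'));W=world(d)
hsv=cv2.cvtColor(d['color'],cv2.COLOR_RGB2HSV)
K=d['intrinsics'];M=cv2.Rodrigues(d['rvec'].astype(float))[0];c=-M.T@np.ravel(d['tvec']);print('cam',c)
m=np.zeros(hsv.shape[:2],np.uint8);h=hsv[145:185,325:368];m[145:185,325:368]=((h[...,0]>20)&(h[...,0]<36)&(h[...,1]>110))*255
cs=max(cv2.findContours(m,0,cv2.CHAIN_APPROX_NONE)[0],key=len)[:,0]
ray=np.c_[(cs[:,0]-K[0,2])/K[0,0],(cs[:,1]-K[1,2])/K[1,1],np.ones(len(cs))]@M
P=c+ray*((.03-c[2])/ray[:,2])[:,None]
print('lemon',cv2.fitEllipse((P[:,:2]*1e3).astype(np.float32)),cv2.minAreaRect((P[:,:2]*1e3).astype(np.float32)))
for v in (100,140,180,220):
  print(v,[tuple(W[v,u,1:].round(3)) for u in range(376,440,10)])
for x0 in np.arange(.2,.9,.1):
  print(round(x0,1),[ (lambda s: round(float(s.max()),2) if len(s) else None)(W[...,2][(abs(W[...,0]-x0)<.05)&(abs(W[...,1]-y0)<.05)&(d['z_map']>0)]) for y0 in np.arange(.7,-.4,-.1)])
E
python3 plan.py 0.40 0.20 0.28 -114 3
```

```text
cam [ 0.4981979  -0.06239444  0.90789301]
lemon ((614.7116088867188, -261.79296875), (43.20387649536133, 66.18917083740234), 70.146728515625) ((614.3615112304688, -262.0931701660156), (45.518455505371094, 65.42547607421875), 89.41249084472656)
100 [(np.float64(-0.339), np.float64(0.001)), (np.float64(-0.384), np.float64(-0.06)), (np.float64(-0.383), np.float64(0.015)), (np.float64(-0.384), np.float64(0.076)), (np.float64(-0.384), np.float64(0.131)), (np.float64(-0.384), np.float64(0.18)), (np.float64(-0.384), np.float64(0.221))]
140 [(np.float64(-0.338), np.float64(-0.0)), (np.float64(-0.384), np.float64(-0.064)), (np.float64(-0.384), np.float64(0.008)), (np.float64(-0.385), np.float64(0.071)), (np.float64(-0.385), np.float64(0.126)), (np.float64(-0.384), np.float64(0.176)), (np.float64(-0.385), np.float64(0.217))]
180 [(np.float64(-0.337), np.float64(-0.001)), (np.float64(-0.384), np.float64(-0.069)), (np.float64(-0.383), np.float64(0.008)), (np.float64(-0.383), np.float64(0.072)), (np.float64(-0.383), np.float64(0.125)), (np.float64(-0.384), np.float64(0.172)), (np.float64(-0.384),
[... 479 characters left out ...]
0.04, 0.02, 0.11, 0.11, 0.02, 0.11, 0.01, 0.01]
0.5 [-0.15, -0.15, 0.13, 0.21, 0.2, 0.13, 0.13, 0.02, 0.11, 0.11, 0.01]
0.6 [-0.17, None, 0.2, 0.26, 0.23, 0.12, 0.13, 0.01, 0.1, 0.05, 0.06]
0.7 [-0.17, -0.02, None, 0.24, 0.36, 0.23, 0.23, 0.09, 0.01, 0.06, 0.05]
0.8 [-0.05, 0.01, 0.01, 0.3, 0.21, 0.22, 0.13, 0.09, 0.02, 0.05, 0.05]
joints [ 93.9  20.6   0.6  -0.  -70.1 -16.5] pos [0.1477 0.6582 0.2397] ori [-1.800e+02 -1.000e-01 -1.027e+02] open 0.0877 t 0.1 F [-0.2  0.2 -0.1]
  [[0.653,-0.578,-0.066],[-0.0000,-0.0001,0.0105]] dist mm 175.0 deg 3.8
  [[0.614,-0.619,-0.066],[-0.0000,-0.0001,0.0105]] dist mm 175.0 deg 3.8
  [[0.571,-0.658,-0.067],[-0.0000,-0.0001,0.0105]] dist mm 175.0 deg 3.8
```

```bash
python3 -m handwheel '[[[0.653,-0.578,-0.066],[0,0,0.0105]],[[0.653,-0.578,-0.066],[0,0,0.0105]],[[0.653,-0.578,-0.066],[0,0,0.0105]],[[0.653,-0.578,-0.066],[0,0,0.0105]],[[0.653,-0.578,-0.066],[0,0,0.0105]]]'
python3 -m handwheel '[[[0.614,-0.619,-0.066],[0,0,0.0105]],[[0.614,-0.619,-0.066],[0,0,0.0105]],[[0.614,-0.619,-0.066],[0,0,0.0105]],[[0.614,-0.619,-0.066],[0,0,0.0105]],[[0.614,-0.619,-0.066],[0,0,0.0105]]]'
python3 -m handwheel '[[[0.57,-0.658,-0.066],[0,0,0.0105]],[[0.57,-0.658,-0.066],[0,0,0.0105]],[[0.57,-0.658,-0.066],[0,0,0.0105]],[[0.57,-0.658,-0.066],[0,0,0.0105]],[[0.57,-0.658,-0.066],[0,0,0.0105]]]'
for i in 1 2 3; do python3 -m handwheel '[[[0.518,-0.56,0],[0,0,0]],[[0.518,-0.56,0],[0,0,0]],[[0.518,-0.56,0],[0,0,0]],[[0.518,-0.56,0],[0,0,0]],[[0.518,-0.56,0],[0,0,0]]]'; done
python3 plan.py 0.614 -0.259 0.12 -114 1
python3 -c "
from h import *
save('wrist','w1',s=1.5)"
```

```text
clock: 0.52
tool_pos: [0.2337, 0.5011, 0.2545]
orientation: [180.0, -0.0, -106.5]
force: [-0.1, -0.8, 0.8]
opening: 0.0873
clock: 0.93
tool_pos: [0.3172, 0.3486, 0.2676]
orientation: [180.0, 0.0, -110.3]
force: [0.1, -0.6, 0.0]
opening: 0.0878
clock: 1.35
tool_pos: [0.4015, 0.1966, 0.2807]
orientation: [-180.0, -0.0, -114.2]
force: [0.1, 0.6, 0.2]
opening: 0.0876
clock: 1.77
tool_pos: [0.4613, 0.057, 0.2797]
orientation: [180.0, -0.1, -114.2]
force: [0.3, 0.2, -0.2]
opening: 0.088
clock: 2.18
tool_pos: [0.5218, -0.0828, 0.2791]
orientation: [179.9, -0.1, -114.2]
force: [-0.1, -1.0, 0.9]
opening: 0.0874
clock: 2.6
tool_pos: [0.5821, -0.2232, 0.2784]
orientation: [179.9, -0.1, -114.2]
force: [0.3, -0.6, -0.7]
opening: 0.0875
joints [ -3.   14.6  -2.8   0.  -72.7  68.9] pos [ 0.5821 -0.2232  0.2784] ori [ 1.799e+02 -1.000e-01 -1.142e+02] open 0.0875 t 2.6 F [ 0.3 -0.6 -0.7]
  [[0.097,-0.220,0.792],[0.0003,-0.0002,-0.0005]] dist mm 165.0 deg 0.2
```

View pics/w1.png

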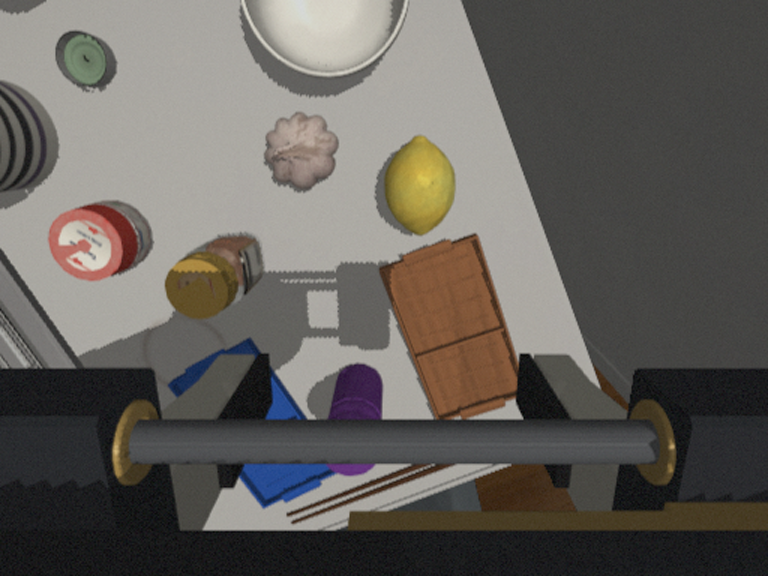

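The wrist view shows the lemon at (420,185) with its axis vertical in the picture, so yaw −114 is square across it. The garlic is at (302,150), and the tray dividers confirm the larger bays are at the far end.

```bash
python3 - <<'E'
from h import *
d=dict(np.load('/tmp/w1.npz'));W=world(d);hsv=cv2.cvtColor(d['color'],cv2.COLOR_RGB2HSV)
K=d['intrinsics'];M=cv2.Rodrigues(d['rvec'].astype(float))[0];c=-M.T@np.ravel(d['tvec'])
def ct(m,z,n):
    cs=max(cv2.findContours(m.astype(np.uint8),0,cv2.CHAIN_APPROX_NONE)[0],key=len)[:,0]
    ray=np.c_[(cs[:,0]-K[0,2])/K[0,0],(cs[:,1]-K[1,2])/K[1,1],np.ones(len(cs))]@M
    P=c+ray*((z-c[2])/ray[:,2])[:,None];print(n,cv2.minAreaRect((P[:,:2]*1e3).astype(np.float32)),cv2.fitEllipse((P[:,:2]*1e3).astype(np.float32)))
h,s,v=hsv[...,0],hsv[...,1],hsv[...,2];u=np.arange(512)[None];r=np.arange(384)[:,None]
ct((h>20)&(h<36)&(s>110)&(u>240),.033,'lemon')
Z=W[...,2]
ct((Z>.012)&(u>170)&(u<232)&(r>70)&(r<132),.033,'garlic')
ct((h<18)&(s>90)&(u>245)&(r>150)&(u<350)&(r<285),.006,'wood')
for n,(a,b,zl) in dict(pot=(62,162,.045),jar=(134,190,.092)).items():
    w=W[b-25:b+25,a-28:a+28].reshape(-1,3);w=w[w[:,2]>zl];print(n,((np.percentile(w,2,0)+np.percentile(w,98,0))/2).round(4),np.ptp(w,0).round(3))
w=W[85:160,255:305].reshape(-1,3);w=w[w[:,2]>.03];print('lemon z',w[:,2].max(),((w.min(0)+w.max(0))/2).round(4))
E
```

```text
lemon ((285.722412109375, -215.4062042236328), (102.85799407958984, 21.460569381713867), 65.70999145507812) ((286.4474792480469, -216.95680236816406), (20.2198429107666, 98.56658172607422), 154.9100341796875)
garlic ((677.0656127929688, -188.1689910888672), (54.397708892822266, 55.289215087890625), 56.02268600463867) ((677.107177734375, -188.8206329345703), (52.01607131958008, 54.77254867553711), 18.883275985717773)
wood ((477.1725769042969, -237.76983642578125), (90.21080017089844, 172.86549377441406), 85.88591003417969) ((480.1152648925781, -237.44503784179688), (100.31260681152344, 197.93504333496094), 84.6563949584961)
pot [ 0.6819 -0.0089  0.0486] [0.056 0.276 0.377]
jar [ 0.6226 -0.0935  0.0976] [0.056 0.185 0.33 ]
lemon z 0.42167564885592657 [ 0.6182 -0.2602  0.2258]
```

```bash
python3 - <<'E'
from h import *
d=dict(np.load('/tmp/w1.npz'));W=world(d);s=W[85:160,250:305].reshape(-1,3);s=s[(s[:,2]>.02)&(s[:,2]<.07)]
for r in (cv2.minAreaRect((s[:,:2]*1e3).astype(np.float32)),): print(r,s[:,2].max())
E
python3 plan.py 0.615 -0.260 0.12 -114 1
```

```text
((614.8544921875, -259.90386962890625), (61.271217346191406, 61.155704498291016), 20.714813232421875) 0.05622006495716029
joints [ -2.9  14.5  -3.   -0.  -72.7  68.7] pos [ 0.5813 -0.2214  0.2784] ori [ 179.9   -0.  -114.2] open 0.0876 t 2.65 F [-0.5  0.5  0.3]
  [[0.106,-0.235,0.792],[0.0004,-0.0001,-0.0005]] dist mm 167.0 deg 0.2
```

```bash
python3 -m handwheel '[[[0.106,-0.235,0.792],[0,0,0]],[[0.106,-0.235,0.792],[0,0,0]],[[0.106,-0.235,0.792],[0,0,0]],[[0.106,-0.235,0.792],[0,0,0]],[[0.106,-0.235,0.792],[0,0,0]]]' -0.59
python3 -m handwheel '[[[0,0,0.15],[0,0,0]],[[0,0,0.3],[0,0,0]],[[0,0,0.4],[0,0,0]],[[0,0,0.47],[0,0,0]],[[0,0,0.47],[0,0,0]]]'
python3 plan.py 0.615 -0.260 0.026 -114 1
python3 -c "
from h import *
save('wrist','w2',s=1.2)"
```

```text
clock: 3.07
tool_pos: [0.6112, -0.2568, 0.1122]
orientation: [179.3, -0.1, -114.1]
force: [-0.7, 0.6, -1.7]
opening: 0.0697
clock: 3.48
tool_pos: [0.6136, -0.2567, 0.0258]
orientation: [179.8, -0.0, -114.0]
force: [-0.3, -0.4, 0.1]
opening: 0.0693
joints [ -6.   30.8 -13.8  -0.  -45.7  72. ] pos [ 0.6136 -0.2567  0.0258] ori [ 179.8   -0.  -114. ] open 0.0693 t 3.48 F [-0.3 -0.4  0.1]
  [[0.012,-0.013,-0.001],[0.0007,-0.0001,0.0001]] dist mm 4.0 deg 0.2
```

View pics/w2.png

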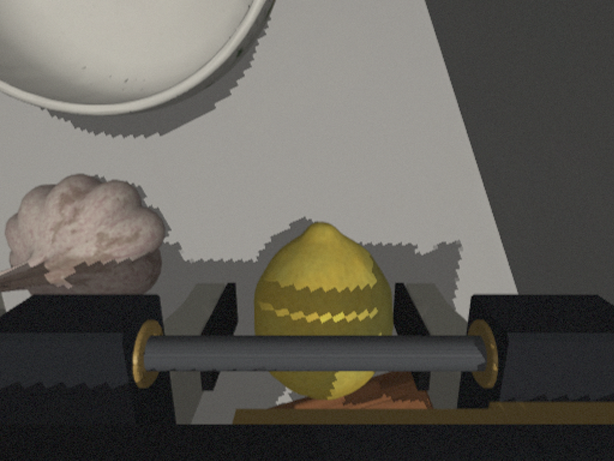

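The lemon is centred between the pads (about (322,310)), and the garlic is clear on the left. Closing, then lifting.

```bash
python3 -m handwheel '[[[0.01,-0.012,0],[0,0,0]],[[0.01,-0.012,0],[0,0,0]],[[0.01,-0.012,0],[0,0,0]],[[0.01,-0.012,0],[0,0,0]],[[0.01,-0.012,0],[0,0,0]]]' 1
python3 -m handwheel '[[[0,0,0],[0,0,0]],[[0,0,0],[0,0,0]],[[0,0,0],[0,0,0]]]'
python3 -m handwheel '[[[0,0,-0.1],[0,0,0]],[[0,0,-0.3],[0,0,0]],[[0,0,-0.5],[0,0,0]],[[0,0,-0.7],[0,0,0]],[[0,0,-0.7],[0,0,0]]]'
python3 plan.py 0.501 -0.022 0.166 -190 3
```

```text
clock: 3.95
tool_pos: [0.6176, -0.2615, 0.0297]
orientation: [-179.8, 0.0, -114.0]
force: [-0.2, 1.2, 7.0]
opening: 0.0526
clock: 4.2
tool_pos: [0.6176, -0.2615, 0.0297]
orientation: [-179.8, 0.0, -114.0]
force: [-0.6, 1.2, 7.1]
opening: 0.0529
clock: 4.62
tool_pos: [0.6206, -0.2628, 0.1779]
orientation: [-179.2, 0.1, -113.9]
force: [2.3, -1.3, 1.1]
opening: 0.0529
joints [ -6.3  22.4  -5.1   0.2 -61.8  72.3] pos [ 0.6206 -0.2628  0.1779] ori [-1.792e+02  1.000e-01 -1.139e+02] open 0.0529 t 4.62 F [ 2.3 -1.3  1.1]
  [[-0.286,0.345,0.016],[-0.0006,0.0006,0.0704]] dist mm 90.0 deg 25.4
  [[-0.111,0.434,0.016],[-0.0006,0.0006,0.0704]] dist mm 90.0 deg 25.4
  [[0.086,0.440,0.018],[-0.0006,0.0006,0.0704]] dist mm 90.0 deg 25.4
```

```bash
python3 -m handwheel '[[[-0.286,0.345,0],[0,0,0.07]],[[-0.286,0.345,0],[0,0,0.07]],[[-0.286,0.345,0],[0,0,0.07]],[[-0.286,0.345,0],[0,0,0.07]],[[-0.286,0.345,0],[0,0,0.07]]]'
python3 -m handwheel '[[[-0.111,0.434,0],[0,0,0.07]],[[-0.111,0.434,0],[0,0,0.07]],[[-0.111,0.434,0],[0,0,0.07]],[[-0.111,0.434,0],[0,0,0.07]],[[-0.111,0.434,0],[0,0,0.07]]]'
python3 plan.py 0.501 -0.022 0.12 -175 1
```

```text
clock: 5.03
tool_pos: [0.5764, -0.1801, 0.1684]
orientation: [-180.0, 0.1, -139.3]
force: [0.3, -0.8, -1.1]
opening: 0.053
clock: 5.45
tool_pos: [0.5366, -0.1002, 0.1681]
orientation: [180.0, 0.0, -164.4]
force: [-0.2, -0.2, -1.5]
opening: 0.0526
joints [ 10.   11.9 -21.5  -0.  -56.5   5.6] pos [ 0.5366 -0.1002  0.1681] ori [ 180.     0.  -164.4] open 0.0526 t 5.45 F [-0.2 -0.2 -1.5]
  [[0.067,0.425,0.241],[0.0000,0.0001,0.0295]] dist mm 98.0 deg 10.6
```

```bash
python3 -m handwheel '[[[0.067,0.425,0.241],[0,0,0.0295]],[[0.067,0.425,0.241],[0,0,0.0295]],[[0.067,0.425,0.241],[0,0,0.0295]],[[0.067,0.425,0.241],[0,0,0.0295]],[[0.067,0.425,0.241],[0,0,0.0295]]]'
python3 -m handwheel '[[[0,0,0.1],[0,0,0]],[[0,0,0.2],[0,0,0]],[[0,0,0.3],[0,0,0]],[[0,0,0.35],[0,0,0]],[[0,0,0.35],[0,0,0]]]'
python3 plan.py 0.501 -0.022 0.034 -175 1
python3 -c "
from h import *
save('wrist','w3',s=1.2)"
```

```text
clock: 5.87
tool_pos: [0.501, -0.0224, 0.1193]
orientation: [-180.0, -0.0, -174.7]
force: [0.9, 0.3, -1.6]
opening: 0.0528
clock: 6.28
tool_pos: [0.5006, -0.0238, 0.0478]
orientation: [-180.0, -0.2, -174.9]
force: [-0.1, 0.1, -0.4]
opening: 0.053
joints [ 19.8  16.9 -34.5  -0.  -38.7 -14.7] pos [ 0.5006 -0.0238  0.0478] ori [-180.    -0.2 -174.9] open 0.053 t 6.28 F [-0.1  0.1 -0.4]
  [[-0.003,0.009,0.069],[-0.0001,-0.0005,0.0001]] dist mm 14.0 deg 0.2
```

View pics/w3.png

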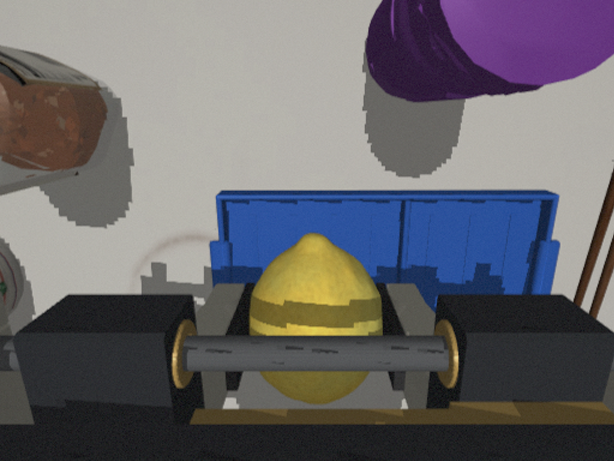

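The lemon at (315,320) is over the blue larger bay (columns 222–402). Lowering and releasing.

```bash
python3 -m handwheel '[[[0,0.005,0.03],[0,0,0]],[[0,0.005,0.065],[0,0,0]],[[0,0.005,0.069],[0,0,0]],[[0,0.005,0.069],[0,0,0]]]'
python3 -m handwheel '[[[0,0,0],[0,0,0]],[[0,0,0],[0,0,0]],[[0,0,0],[0,0,0]],[[0,0,0],[0,0,0]],[[0,0,0],[0,0,0]]]' -0.6
python3 -m handwheel '[[[0,0,-0.15],[0,0,0]],[[0,0,-0.35],[0,0,0]],[[0,0,-0.55],[0,0,0]],[[0,0,-0.75],[0,0,0]],[[0,0,-0.75],[0,0,0]]]'
python3 plan.py 0.622 -0.092 0.18 -175 1
python3 plan.py 0.622 -0.092 0.18 -85 3
```

```text
clock: 6.67
tool_pos: [0.5009, -0.0216, 0.0357]
orientation: [-180.0, -0.0, -175.0]
force: [0.1, -0.3, -1.1]
opening: 0.0529
clock: 7.08
tool_pos: [0.5011, -0.0214, 0.036]
orientation: [180.0, 0.0, -175.0]
force: [-0.7, -0.2, -0.8]
opening: 0.0698
clock: 7.5
tool_pos: [0.505, -0.0209, 0.194]
orientation: [180.0, 0.7, -174.9]
force: [1.7, 1.1, 0.6]
opening: 0.07
joints [ 20.    6.2 -24.8   0.2 -58.2 -15. ] pos [ 0.505  -0.0209  0.194 ] ori [ 180.     0.7 -174.9] open 0.07 t 7.5 F [1.7 1.1 0.6]
  [[-0.550,-0.406,0.077],[0.0001,0.0020,0.0002]] dist mm 138.0 deg 0.7
joints [ 20.    6.2 -24.8   0.2 -58.2 -15. ] pos [ 0.505  -0.0209  0.194 ] ori [ 180.     0.7 -174.9] open 0.07 t 7.5 F [1.7 1.1 0.6]
  [[-0.183,-0.135,0.026],[-0.0005,0.0006,-0.0833]] dist mm 46.0 deg 30.0
  [[-0.091,-0.209,0.025],[-0.0005,0.0006,-0.0833]] dist mm 46.0 deg 30.0
  [[0.025,-0.227,0.024],[-0.0005,0.0006,-0.0833]] dist mm 46.0 deg 30.0
```

```bash
python3 -m handwheel '[[[-0.183,-0.135,0.026],[0,0,-0.0833]],[[-0.183,-0.135,0.026],[0,0,-0.0833]],[[-0.183,-0.135,0.026],[0,0,-0.0833]],[[-0.183,-0.135,0.026],[0,0,-0.0833]],[[-0.183,-0.135,0.026],[0,0,-0.0833]]]'
python3 -m handwheel '[[[-0.091,-0.209,0.025],[0,0,-0.0833]],[[-0.091,-0.209,0.025],[0,0,-0.0833]],[[-0.091,-0.209,0.025],[0,0,-0.0833]],[[-0.091,-0.209,0.025],[0,0,-0.0833]],[[-0.091,-0.209,0.025],[0,0,-0.0833]]]'
python3 -m handwheel '[[[0.025,-0.227,0.024],[0,0,-0.0833]],[[0.025,-0.227,0.024],[0,0,-0.0833]],[[0.025,-0.227,0.024],[0,0,-0.0833]],[[0.025,-0.227,0.024],[0,0,-0.0833]],[[0.025,-0.227,0.024],[0,0,-0.0833]]]'
python3 plan.py 0.622 -0.092 0.07 -85 1
python3 -c "
from h import *
save('wrist','w4',s=1.2)"
```

```text
clock: 7.92
tool_pos: [0.5397, -0.0454, 0.1803]
orientation: [180.0, -0.0, -144.6]
force: [-0.5, 1.1, 0.2]
opening: 0.07
clock: 8.33
tool_pos: [0.5786, -0.0692, 0.1752]
orientation: [180.0, -0.0, -114.7]
force: [0.2, 0.6, 0.9]
opening: 0.0697
clock: 8.75
tool_pos: [0.6175, -0.0928, 0.1705]
orientation: [180.0, 0.0, -84.9]
force: [0.0, 0.1, 0.5]
opening: 0.0701
joints [  9.3  18.8 -11.5  -0.  -59.8  85.8] pos [ 0.6175 -0.0928  0.1705] ori [180.    0.  -84.9] open 0.0701 t 8.75 F [0.  0.1 0.5]
  [[-0.002,-0.023,0.502],[0.0001,0.0000,0.0003]] dist mm 101.0 deg 0.1
```

View pics/w4.png

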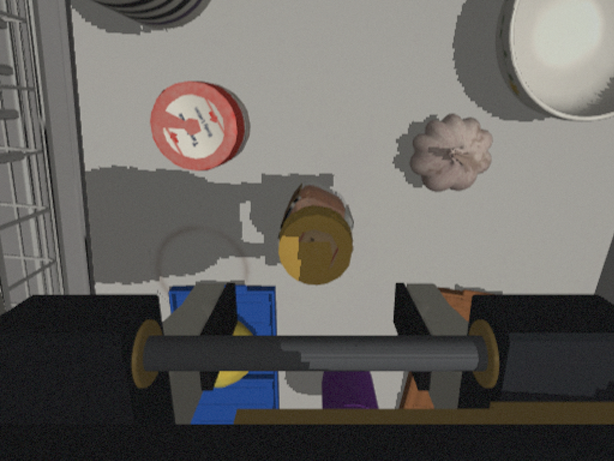

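The mustard cap at (317,245) is centred between the jaws (midline about 315).

```bash
python3 -m handwheel '[[[0,-0.023,0.1],[0,0,0]],[[0,-0.023,0.25],[0,0,0]],[[0,-0.023,0.4],[0,0,0]],[[0,-0.023,0.5],[0,0,0]],[[0,-0.023,0.5],[0,0,0]]]'
python3 -m handwheel '[[[0,0,0],[0,0,0]],[[0,0,0],[0,0,0]],[[0,0,0],[0,0,0]],[[0,0,0],[0,0,0]],[[0,0,0],[0,0,0]]]' 1
python3 -m handwheel '[[[0,0,0],[0,0,0]],[[0,0,0],[0,0,0]],[[0,0,-0.1],[0,0,0]],[[0,0,-0.25],[0,0,0]],[[0,0,-0.4],[0,0,0]]]'
python3 -m handwheel '[[[0,0,-0.15],[0,0,0]],[[0,0,-0.3],[0,0,0]],[[0,0,-0.3],[0,0,0]],[[0,0,-0.3],[0,0,0]]]'
python3 plan.py 0.4227 -0.029 0.18 -85 2
```

```text
clock: 9.22
tool_pos: [0.619, -0.0923, 0.0664]
orientation: [179.6, 0.0, -85.4]
force: [-1.1, -0.3, -0.2]
opening: 0.0698
clock: 9.63
tool_pos: [0.6233, -0.0923, 0.0726]
orientation: [-179.8, -0.0, -85.1]
force: [-0.5, -0.0, 4.5]
opening: 0.048
clock: 10.05
tool_pos: [0.6211, -0.0924, 0.1509]
orientation: [179.8, 0.0, -85.1]
force: [1.6, -0.5, -0.8]
opening: 0.0481
clock: 10.38
tool_pos: [0.623, -0.0922, 0.2132]
orientation: [-179.7, 0.0, -85.1]
force: [-0.8, -0.2, -1.7]
opening: 0.0483
joints [  9.3  17.2  -7.8  -0.  -64.7  85.6] pos [ 0.623  -0.0922  0.2132] ori [-179.7    0.   -85.1] open 0.0483 t 10.38 F [-0.8 -0.2 -1.7]
  [[-0.200,0.486,0.081],[-0.0004,0.0000,-0.0001]] dist mm 106.0 deg 0.1
  [[-0.201,0.485,0.082],[-0.0004,0.0000,-0.0001]] dist mm 106.0 deg 0.1
```

```bash
python3 -m handwheel '[[[-0.2,0.486,0],[0,0,0]],[[-0.2,0.486,0],[0,0,0]],[[-0.2,0.486,0],[0,0,0]],[[-0.2,0.486,0],[0,0,0]],[[-0.2,0.486,0],[0,0,0]]]'
python3 -m handwheel '[[[-0.2,0.486,0.1],[0,0,0]],[[-0.2,0.486,0.1],[0,0,0]],[[-0.2,0.486,0.1],[0,0,0]],[[-0.2,0.486,0.1],[0,0,0]],[[-0.2,0.486,0.1],[0,0,0]]]'
python3 plan.py 0.4227 -0.029 0.09 -85 1
python3 -c "
from h import *
save('wrist','w5',s=1.2)"
```

```text
clock: 10.8
tool_pos: [0.5205, -0.0606, 0.2104]
orientation: [180.0, 0.0, -85.0]
force: [0.3, 0.0, -0.9]
opening: 0.0481
clock: 11.22
tool_pos: [0.4212, -0.0293, 0.1906]
orientation: [180.0, -0.0, -85.0]
force: [0.2, 0.3, -0.8]
opening: 0.048
joints [ 23.   -1.6 -33.6   0.  -58.   72. ] pos [ 0.4212 -0.0293  0.1906] ori [180.  -0. -85.] open 0.048 t 11.22 F [ 0.2  0.3 -0.8]
  [[-0.001,-0.007,0.503],[0.0000,-0.0000,0.0000]] dist mm 101.0 deg 0.0
```

View pics/w5.png

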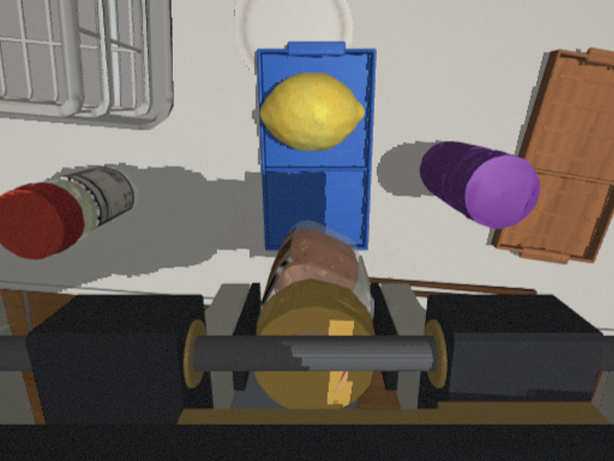

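The lemon lies in the larger bay at (315,110), the jar hangs upright, and the spare jar and purple decoy are clear. Lowering.

```bash
python3 -m handwheel '[[[0,-0.007,0.15],[0,0,0]],[[0,-0.007,0.3],[0,0,0]],[[0,-0.007,0.4],[0,0,0]],[[0,-0.007,0.45],[0,0,0]],[[0,-0.007,0.45],[0,0,0]]]'
python3 -m handwheel '[[[0,0,0.04],[0,0,0]],[[0,0,0.08],[0,0,0]],[[0,0,0.115],[0,0,0]],[[0,0,0.115],[0,0,0]],[[0,0,0.115],[0,0,0]]]'
python3 plan.py 0.4227 -0.029 0.0756 -85 1
```

```text
clock: 11.68
tool_pos: [0.4226, -0.03, 0.0982]
orientation: [179.7, -0.1, -85.1]
force: [-0.2, 0.1, -1.5]
opening: 0.0483
clock: 12.1
tool_pos: [0.423, -0.0294, 0.0776]
orientation: [180.0, -0.0, -85.0]
force: [-0.1, 0.5, -1.5]
opening: 0.0478
joints [ 22.9   7.5 -42.2   0.  -40.3  72. ] pos [ 0.423  -0.0294  0.0776] ori [180.  -0. -85.] open 0.0478 t 12.1 F [-0.1  0.5 -1.5]
  [[-0.002,0.001,0.010],[0.0001,-0.0000,-0.0001]] dist mm 2.0 deg 0.1
```

```bash
python3 -m handwheel '[[[0,0,0.009],[0,0,0]],[[0,0,0.009],[0,0,0]],[[0,0,0.009],[0,0,0]]]'
python3 -m handwheel '[[[0,0,0],[0,0,0]],[[0,0,0],[0,0,0]],[[0,0,0],[0,0,0]],[[0,0,0],[0,0,0]],[[0,0,0],[0,0,0]]]' -0.5
python3 -m handwheel '[[[0,0,-0.1],[0,0,0]],[[0,0,-0.2],[0,0,0]],[[0,0,-0.4],[0,0,0]],[[0,0,-0.6],[0,0,0]],[[0,0,-0.6],[0,0,0]]]'
python3 plan.py 0.677 -0.188 0.20 -135 2
python3 -c "
from h import *
save('top','t2',s=1);save('wrist','w6')
a=cv2.imread('pics/t2.png')[110:290,215:395];b=cv2.imread('pics/w6.png');cv2.imwrite('pics/both.png',np.hstack([cv2.resize(a,(384,384)),b[:, 60:]])[:, :800])"
```

```text
clock: 12.35
tool_pos: [0.4232, -0.0292, 0.0763]
orientation: [-180.0, 0.0, -85.0]
force: [0.8, 0.0, -1.0]
opening: 0.0478
clock: 12.77
tool_pos: [0.4231, -0.0293, 0.0761]
orientation: [-180.0, 0.0, -85.0]
force: [-0.8, 0.3, 0.8]
opening: 0.0655
clock: 13.18
tool_pos: [0.4269, -0.0287, 0.2032]
orientation: [-179.4, 0.1, -85.0]
force: [2.5, 0.8, -1.0]
opening: 0.0657
joints [ 22.9  -2.2 -32.4   0.2 -59.2  72. ] pos [ 0.4269 -0.0287  0.2032] ori [-1.794e+02  1.000e-01 -8.500e+01] open 0.0657 t 13.18 F [ 2.5  0.8 -1. ]
  [[0.452,-0.588,0.014],[-0.0008,0.0005,0.0695]] dist mm 148.0 deg 25.0
  [[0.161,-0.724,0.012],[-0.0008,0.0005,0.0695]] dist mm 148.0 deg 25.0
```

View pics/both.png

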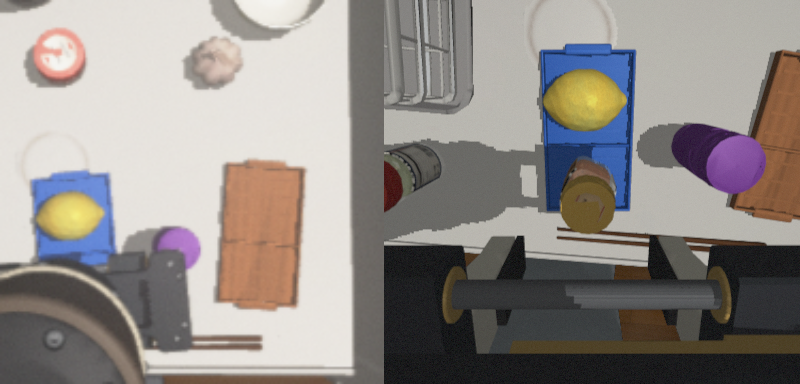

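The jar is upright in the blue smaller bay (588,200) and the lemon is in the larger one. Next, the garlic at (.677, −.188).

```bash
python3 -m handwheel '[[[0.452,-0.588,0],[0,0,0.0695]],[[0.452,-0.588,0],[0,0,0.0695]],[[0.452,-0.588,0],[0,0,0.0695]],[[0.452,-0.588,0],[0,0,0.0695]],[[0.452,-0.588,0],[0,0,0.0695]]]' -0.75
python3 -m handwheel '[[[0.161,-0.724,0],[0,0,0.0695]],[[0.161,-0.724,0],[0,0,0.0695]],[[0.161,-0.724,0],[0,0,0.0695]],[[0.161,-0.724,0],[0,0,0.0695]],[[0.161,-0.724,0],[0,0,0.0695]]]'
python3 plan.py 0.677 -0.188 0.027 -135 1
python3 -c "
from h import *
save('wrist','w7',s=1.2)"
```

```text
clock: 13.7
tool_pos: [0.5505, -0.1114, 0.1933]
orientation: [179.8, -0.1, -110.4]
force: [0.5, 0.8, 0.3]
opening: 0.0768
clock: 14.12
tool_pos: [0.6748, -0.1914, 0.1922]
orientation: [179.9, -0.2, -135.4]
force: [-1.0, 0.4, -0.7]
opening: 0.0765
joints [  0.   24.8   0.8   0.  -66.2  44.5] pos [ 0.6748 -0.1914  0.1922] ori [ 179.9   -0.2 -135.4] open 0.0765 t 14.12 F [-1.   0.4 -0.7]
  [[-0.022,0.002,0.826],[0.0004,-0.0005,-0.0011]] dist mm 165.0 deg 0.5
```

View pics/w7.png

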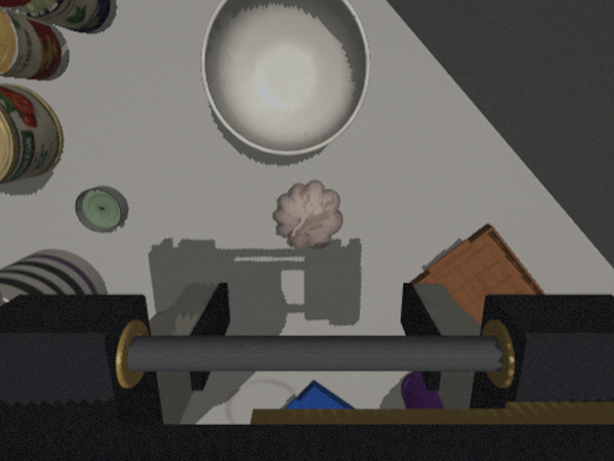

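The garlic at (308,215) is slightly left of the jaw midline (315), which matches the planned −4 mm shift.

```bash
python3 -m handwheel '[[[-0.02,0.002,0.2],[0,0,0]],[[-0.02,0.002,0.4],[0,0,0]],[[-0.02,0.002,0.6],[0,0,0]],[[-0.02,0.002,0.7],[0,0,0]],[[-0.02,0.002,0.7],[0,0,0]]]'
python3 -m handwheel '[[[0,0,0.07],[0,0,0]],[[0,0,0.125],[0,0,0]],[[0,0,0.125],[0,0,0]],[[0,0,0.125],[0,0,0]]]'
python3 -m handwheel '[[[0,0,0],[0,0,0]],[[0,0,0],[0,0,0]],[[0,0,0],[0,0,0]],[[0,0,0],[0,0,0]],[[0,0,0],[0,0,0]]]' 1
python3 -m handwheel '[[[0,0,0],[0,0,0]],[[0,0,0],[0,0,0]],[[0,0,0],[0,0,0]]]'
python3 -m handwheel '[[[0,0,-0.1],[0,0,0]],[[0,0,-0.3],[0,0,0]],[[0,0,-0.5],[0,0,0]],[[0,0,-0.7],[0,0,0]],[[0,0,-0.7],[0,0,0]]]'
python3 plan.py 0.513 -0.240 0.168 -135 1
python3 -c "
from h import *
save('wrist','w8',s=1.2)"
```

```text
clock: 14.58
tool_pos: [0.6701, -0.1848, 0.0493]
orientation: [179.5, -0.4, -135.0]
force: [-0.8, -0.3, -1.6]
opening: 0.0767
clock: 14.92
tool_pos: [0.6752, -0.1858, 0.0315]
orientation: [180.0, -0.0, -135.0]
force: [-0.4, -0.7, 0.7]
opening: 0.0764
clock: 15.33
tool_pos: [0.6758, -0.1861, 0.0318]
orientation: [-180.0, 0.0, -135.1]
force: [-1.0, -0.2, 3.9]
opening: 0.0543
clock: 15.58
tool_pos: [0.6758, -0.1861, 0.0318]
orientation: [-180.0, 0.0, -135.1]
force: [-0.8, 0.3, 5.9]
opening: 0.0541
clock: 16.0
tool_pos: [0.6797, -0.1871, 0.1808]
orientation: [-179.4, 0.4, -135.0]
force: [2.3, -0.6, 2.0]
opening: 0.0543
joints [  0.5  25.   -0.5   0.2 -63.7  44.4] pos [ 0.6797 -0.1871  0.1808] ori [-179.4    0.4 -135. ] open 0.0543 t 16.0 F [ 2.3 -0.6  2. ]
  [[0.777,0.403,0.054],[-0.0018,0.0012,-0.0000]] dist mm 175.0 deg 0.8
```

View pics/w8.png

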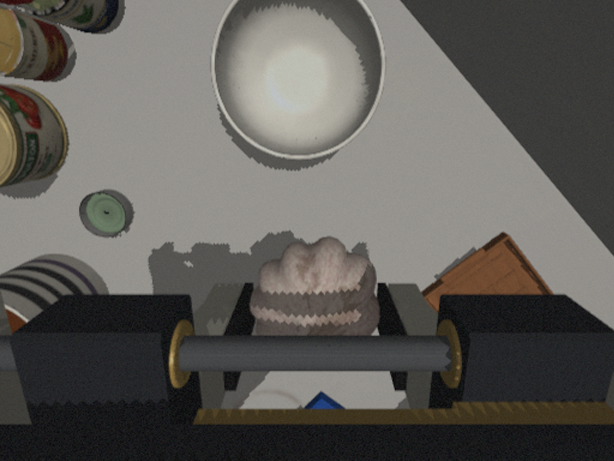

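```bash
python3 -m handwheel '[[[0.777,0.403,0.054],[0,0,0]],[[0.777,0.403,0.054],[0,0,0]],[[0.777,0.403,0.054],[0,0,0]],[[0.777,0.403,0.054],[0,0,0]],[[0.777,0.403,0.054],[0,0,0]]]'
python3 -m handwheel '[[[0,0,0.15],[0,0,0]],[[0,0,0.3],[0,0,0]],[[0,0,0.45],[0,0,0]],[[0,0,0.55],[0,0,0]],[[0,0,0.55],[0,0,0]]]'
python3 plan.py 0.513 -0.240 0.036 -135 1
python3 -c "
from h import *
save('wrist','w9',s=1.2)"
```

```text
clock: 16.47
tool_pos: [0.5019, -0.2392, 0.1587]
orientation: [179.8, -0.1, -135.2]
force: [-0.2, -0.0, -1.1]
opening: 0.0539
clock: 16.88
tool_pos: [0.5049, -0.2381, 0.0454]
orientation: [179.6, -0.3, -135.2]
force: [-0.7, 0.9, -0.6]
opening: 0.0541
joints [ -5.2  21.6 -27.1  -0.1 -41.7  50.1] pos [ 0.5049 -0.2381  0.0454] ori [ 179.6   -0.3 -135.2] open 0.0541 t 16.88 F [-0.7  0.9 -0.6]
  [[-0.022,-0.036,0.046],[0.0011,-0.0007,-0.0005]] dist mm 13.0 deg 0.5
```

View pics/w9.png

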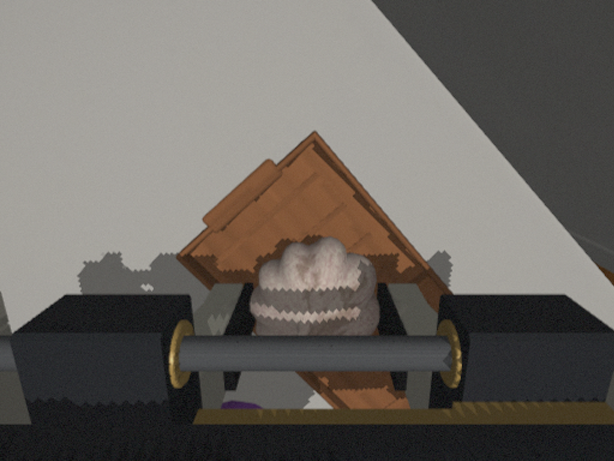

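The garlic (315,290) is over the larger bay but about 8 mm short. I'll correct that, lower and release.

```bash
python3 -m handwheel '[[[-0.02,-0.034,0],[0,0,0]],[[-0.02,-0.034,0.02],[0,0,0]],[[-0.02,-0.034,0.044],[0,0,0]],[[-0.02,-0.034,0.044],[0,0,0]],[[-0.02,-0.034,0.044],[0,0,0]]]'
python3 plan.py 0.513 -0.240 0.036 -135 1
```

```text
clock: 17.35
tool_pos: [0.5162, -0.2406, 0.0417]
orientation: [-180.0, 0.0, -135.1]
force: [0.7, -0.0, 0.4]
opening: 0.0542
joints [ -5.3  22.5 -26.2  -0.  -41.2  50.2] pos [ 0.5162 -0.2406  0.0417] ori [-180.     0.  -135.1] open 0.0542 t 17.35 F [ 0.7 -0.   0.4]
  [[0.009,0.013,0.028],[-0.0000,0.0000,-0.0002]] dist mm 7.0 deg 0.1
```

```bash
python3 -m handwheel '[[[0.008,0.012,0.02],[0,0,0]],[[0.008,0.012,0.028],[0,0,0]],[[0.008,0.012,0.028],[0,0,0]],[[0.008,0.012,0.028],[0,0,0]]]'
python3 -m handwheel '[[[0,0,0],[0,0,0]],[[0,0,0],[0,0,0]],[[0,0,0],[0,0,0]],[[0,0,0],[0,0,0]],[[0,0,0],[0,0,0]]]' -0.64
python3 -m handwheel '[[[0,0,-0.1],[0,0,0]],[[0,0,-0.25],[0,0,0]],[[0,0,-0.45],[0,0,0]],[[0,0,-0.65],[0,0,0]],[[0,0,-0.75],[0,0,0]]]'
python3 - <<'E'
from h import *
from plan import plan
d=dict(np.load('/tmp/top1.npz'));W=world(d).reshape(-1,3)
s=W[(W[:,2]>.06)&(W[:,1]>.03)&(W[:,1]<.2)&(W[:,0]>.58)&(W[:,0]<.77)];print('rack',np.percentile(s[:,1],[0,1,5,20]))
s=W[(W[:,2]>.06)&(W[:,1]>-.06)&(W[:,1]<.09)&(W[:,0]>.72)&(W[:,0]<.9)];print('mug',s.min(0),s.max(0))
plan(.6815,-.0085,.20,-212,3)
save('wrist','w10',s=1.2)
E
```

```text
clock: 17.68
tool_pos: [0.5132, -0.2401, 0.0357]
orientation: [180.0, -0.0, -135.1]
force: [-0.1, 0.2, 0.4]
opening: 0.0547
clock: 18.1
tool_pos: [0.5134, -0.2401, 0.0358]
orientation: [-180.0, 0.0, -135.1]
force: [0.1, 0.4, -0.0]
opening: 0.0715
clock: 18.52
tool_pos: [0.515, -0.2407, 0.1909]
orientation: [-179.7, 0.2, -135.0]
force: [1.2, -0.9, 0.5]
opening: 0.072
rack [0.03030224 0.04537909 0.09832081 0.10348965]
mug [ 0.72681893 -0.05002172  0.06012663] [0.87329285 0.0899021  0.15574629]
joints [ -5.3  12.6 -17.4   0.1 -59.7  50.2] pos [ 0.515  -0.2407  0.1909] ori [-179.7    0.2 -135. ] open 0.072 t 18.52 F [ 1.2 -0.9  0.5]
  [[-0.470,0.078,-0.014],[-0.0001,0.0003,0.0713]] dist mm 95.0 deg 25.7
  [[-0.390,0.274,-0.015],[-0.0001,0.0003,0.0713]] dist mm 95.0 deg 25.7
  [[-0.233,0.415,-0.015],[-0.0001,0.0003,0.0713]] dist mm 95.0 deg 25.7
```

View pics/w10.png

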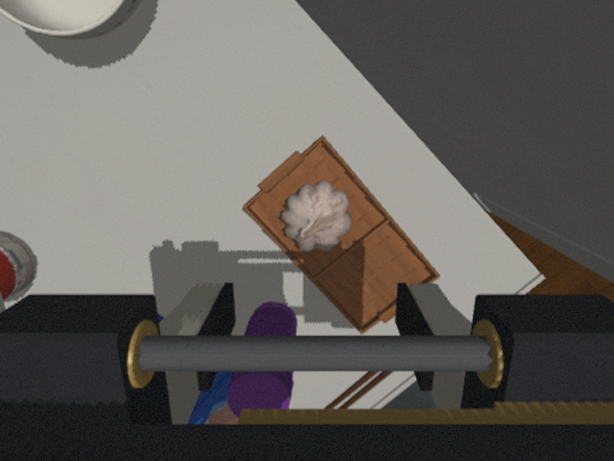

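The garlic sits in the wood larger bay (318,217). Moving to the pot with the jaws at −32°, clear of the rack (y≥.098) and the mug.

```bash
python3 -m handwheel '[[[-0.47,0.078,-0.014],[0,0,0.0713]],[[-0.47,0.078,-0.014],[0,0,0.0713]],[[-0.47,0.078,-0.014],[0,0,0.0713]],[[-0.47,0.078,-0.014],[0,0,0.0713]],[[-0.47,0.078,-0.014],[0,0,0.0713]]]' -0.78
python3 -m handwheel '[[[-0.39,0.274,-0.015],[0,0,0.0713]],[[-0.39,0.274,-0.015],[0,0,0.0713]],[[-0.39,0.274,-0.015],[0,0,0.0713]],[[-0.39,0.274,-0.015],[0,0,0.0713]],[[-0.39,0.274,-0.015],[0,0,0.0713]]]'
python3 -m handwheel '[[[-0.233,0.415,-0.015],[0,0,0.0713]],[[-0.233,0.415,-0.015],[0,0,0.0713]],[[-0.233,0.415,-0.015],[0,0,0.0713]],[[-0.233,0.415,-0.015],[0,0,0.0713]],[[-0.233,0.415,-0.015],[0,0,0.0713]]]'
python3 - <<'E'
from h import *
from plan import plan
d=snapshot('wrist');W=world(d);p=get_obs()['tool_pos'];hsv=cv2.cvtColor(d['color'],cv2.COLOR_RGB2HSV)
m=(abs(W[...,2]-.05)<.008)&(np.hypot(W[...,0]-.6815,W[...,1]+.0085)<.04);s=W[m]
print('pot',m.sum(),((s.min(0)+s.max(0))/2).round(4),np.ptp(s,0).round(3))
m=(W[...,2]>.03)&(W[...,0]>.7)&(W[...,2]<.12)&(W[...,1]<.09)&(W[...,1]>-.04)&(W[...,0]<.9);s=W[m];print('mug',s.min(0),s.max(0),s[s[:,0].argmin()])
cv2.imwrite('pics/w11.png',d['color'][...,::-1])
plan(.6815,-.0085,.027,-212,1)
E
```

```text
clock: 18.98
tool_pos: [0.5693, -0.1616, 0.1882]
orientation: [180.0, -0.0, -160.9]
force: [0.3, -0.1, -0.8]
opening: 0.0776
clock: 19.4
tool_pos: [0.6245, -0.0848, 0.191]
orientation: [-180.0, -0.1, 173.6]
force: [0.9, 0.4, 0.5]
opening: 0.078
clock: 19.82
tool_pos: [0.6799, -0.008, 0.194]
orientation: [-180.0, -0.0, 148.0]
force: [0.7, 0.1, -0.4]
opening: 0.0782
pot 2938 [ 0.681  -0.0077  0.0473] [0.056 0.057 0.01 ]
mug [ 0.70004202 -0.02752709  0.03000446] [0.84132036 0.08992458 0.11982232] [0.70004202 0.01029053 0.04943858]
joints [ 15.7  22.7  -2.3  -0.  -65.1 -47.5] pos [ 0.6796 -0.0086  0.1941] ori [-180.    -0.   148.2] open 0.0781 t 19.87 F [ 0.7 -0.   0.5]
  [[-0.008,0.006,0.836],[-0.0001,-0.0001,0.0005]] dist mm 167.0 deg 0.2
```

View pics/w11.png

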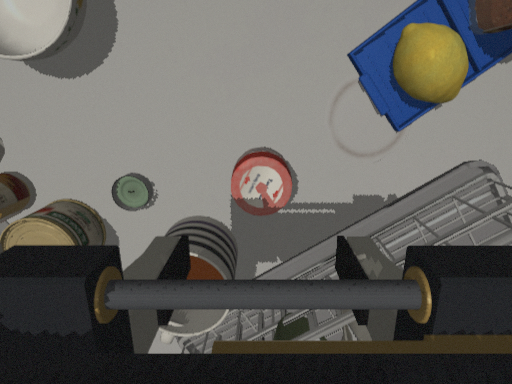

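The pot (263,183) is centred on the jaw midline (262).

```bash
python3 -m handwheel '[[[-0.006,0.006,0.2],[0,0,0]],[[-0.006,0.006,0.4],[0,0,0]],[[-0.006,0.006,0.6],[0,0,0]],[[-0.006,0.006,0.7],[0,0,0]],[[-0.006,0.006,0.7],[0,0,0]]]'
python3 -m handwheel '[[[0,0,0.07],[0,0,0]],[[0,0,0.13],[0,0,0]],[[0,0,0.13],[0,0,0]],[[0,0,0.13],[0,0,0]]]'
python3 -m handwheel '[[[0,0,0],[0,0,0]],[[0,0,0],[0,0,0]],[[0,0,0],[0,0,0]],[[0,0,0],[0,0,0]],[[0,0,0],[0,0,0]]]' 1
python3 -m handwheel '[[[0,0,0],[0,0,0]],[[0,0,0],[0,0,0]],[[0,0,0],[0,0,0]]]'
python3 -m handwheel '[[[0,0,-0.1],[0,0,0]],[[0,0,-0.3],[0,0,0]],[[0,0,-0.5],[0,0,0]],[[0,0,-0.7],[0,0,0]],[[0,0,-0.75],[0,0,0]]]'
python3 plan.py 0.4346 -0.2344 0.18 -225 2
```

```text
clock: 20.28
tool_pos: [0.6775, -0.0095, 0.0491]
orientation: [-179.7, -0.4, 148.1]
force: [-1.2, -0.7, -0.8]
opening: 0.0784
clock: 20.62
tool_pos: [0.6817, -0.0081, 0.0292]
orientation: [-180.0, 0.0, 148.0]
force: [0.2, -0.5, -0.1]
opening: 0.0782
clock: 21.03
tool_pos: [0.6821, -0.0075, 0.0294]
orientation: [180.0, 0.0, 147.9]
force: [-1.2, 0.7, 4.3]
opening: 0.0575
clock: 21.28
tool_pos: [0.6821, -0.0075, 0.0294]
orientation: [180.0, 0.0, 147.9]
force: [-2.1, 0.2, 5.2]
opening: 0.0573
clock: 21.7
tool_pos: [0.6847, -0.0075, 0.1861]
orientation: [179.7, 0.4, 148.0]
force: [1.3, -0.3, 0.7]
opening: 0.0576
joints [ 15.7  23.1  -2.7   0.1 -63.6 -47.8] pos [ 0.6847 -0.0075  0.1861] ori [179.7   0.4 148. ] open 0.0576 t 21.7 F [ 1.3 -0.3  0.7]
  [[0.229,-0.813,0.009],[0.0005,0.0006,0.0180]] dist mm 169.0 deg 6.5
  [[0.136,-0.833,0.012],[0.0005,0.0006,0.0180]] dist mm 169.0 deg 6.5
```

```bash
python3 -m handwheel '[[[0.229,-0.813,0.005],[0,0,0.018]],[[0.229,-0.813,0.005],[0,0,0.018]],[[0.229,-0.813,0.005],[0,0,0.018]],[[0.229,-0.813,0.005],[0,0,0.018]],[[0.229,-0.813,0.005],[0,0,0.018]]]'
python3 -m handwheel '[[[0.136,-0.833,0.005],[0,0,0.018]],[[0.136,-0.833,0.005],[0,0,0.018]],[[0.136,-0.833,0.005],[0,0,0.018]],[[0.136,-0.833,0.005],[0,0,0.018]],[[0.136,-0.833,0.005],[0,0,0.018]]]'
python3 -m handwheel '[[[0,0,0.15],[0,0,0]],[[0,0,0.3],[0,0,0]],[[0,0,0.45],[0,0,0]],[[0,0,0.5],[0,0,0]],[[0,0,0.5],[0,0,0]]]'
python3 - <<'E'
from h import *
from plan import plan
d=save('wrist','w12',s=1.5);W=world(d)
plan(.434,-.2345,.0335,-225,1)
E
```

```text
clock: 22.12
tool_pos: [0.5509, -0.124, 0.1773]
orientation: [-179.9, -0.1, 141.3]
force: [-0.9, 0.5, -1.5]
opening: 0.057
clock: 22.53
tool_pos: [0.4261, -0.2366, 0.1762]
orientation: [-179.9, -0.1, 134.8]
force: [0.0, 0.1, -1.2]
opening: 0.0575
clock: 22.95
tool_pos: [0.4292, -0.2339, 0.0737]
orientation: [-179.8, -0.3, 134.9]
force: [0.7, -0.5, -0.7]
opening: 0.0575
joints [ -5.5  13.6 -34.3  -0.  -42.3 -39.5] pos [ 0.4304 -0.2342  0.0754] ori [-1.799e+02 -1.000e-01  1.349e+02] open 0.0573 t 23.0 F [ 0.6 -0.4 -1.2]
  [[-0.014,0.012,0.210],[-0.0003,-0.0004,-0.0002]] dist mm 42.0 deg 0.2
```

View pics/w12.png

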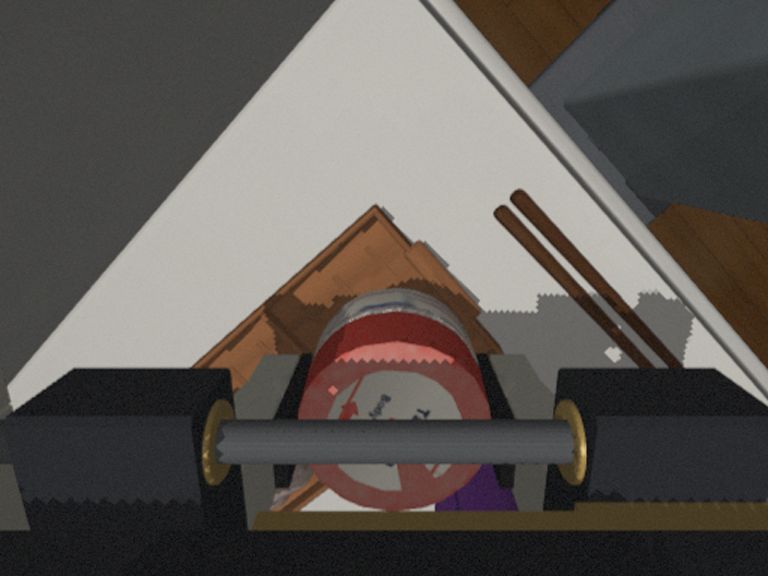

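The pot hangs level over the wood smaller bay. I'll settle the position first, then lower.

```bash
python3 -m handwheel '[[[-0.01,0.008,0.05],[0,0,0]],[[-0.01,0.008,0.1],[0,0,0]],[[-0.01,0.008,0.14],[0,0,0]],[[-0.01,0.008,0.14],[0,0,0]],[[-0.01,0.008,0.14],[0,0,0]]]'
python3 -m handwheel '[[[0,0,0],[0,0,0]],[[0,0,0],[0,0,0]],[[0,0,0],[0,0,0]]]'
python3 plan.py .434 -.2345 .0335 -225 1
```

```text
clock: 23.42
tool_pos: [0.4341, -0.2346, 0.0487]
orientation: [-180.0, 0.0, 135.0]
force: [0.6, -0.2, -0.8]
opening: 0.0575
clock: 23.67
tool_pos: [0.4343, -0.2347, 0.0491]
orientation: [180.0, 0.0, 135.0]
force: [0.3, 0.5, -1.8]
opening: 0.0575
joints [ -5.5  16.1 -35.6   0.  -38.3 -39.5] pos [ 0.4343 -0.2347  0.0491] ori [180.   0. 135.] open 0.0575 t 23.67 F [ 0.3  0.5 -1.8]
  [[0.002,-0.001,0.078],[0.0001,0.0001,-0.0001]] dist mm 16.0 deg 0.1
```

```bash
python3 -m handwheel '[[[0,0,0.02],[0,0,0]],[[0,0,0.04],[0,0,0]],[[0,0,0.06],[0,0,0]],[[0,0,0.078],[0,0,0]],[[0,0,0.078],[0,0,0]]]'
python3 -m handwheel '[[[0,0,0],[0,0,0]],[[0,0,0],[0,0,0]]]'
```

```text
clock: 24.08
tool_pos: [0.4337, -0.2346, 0.0323]
orientation: [-180.0, -0.0, 135.0]
force: [1.2, -0.2, -0.5]
opening: 0.0574
clock: 24.25
tool_pos: [0.4338, -0.2346, 0.0327]
orientation: [-180.0, -0.0, 134.9]
force: [-0.4, 1.1, -0.5]
opening: 0.0573
```

No contact with a wall, and the pot is at floor height. Releasing and retreating.

```bash
python3 -m handwheel '[[[0,0,0],[0,0,0]],[[0,0,0],[0,0,0]],[[0,0,0],[0,0,0]],[[0,0,0],[0,0,0]],[[0,0,0],[0,0,0]]]' -0.64
python3 -m handwheel '[[[0,0,-0.1],[0,0,0]],[[0,0,-0.25],[0,0,0]],[[0,0,-0.45],[0,0,0]],[[0,0,-0.65],[0,0,0]],[[0,0,-0.85],[0,0,0]]]'
python3 plan.py 0.50 0.20 0.30 -225 3
```

```text
clock: 24.67
tool_pos: [0.434, -0.2346, 0.033]
orientation: [180.0, 0.0, 135.0]
force: [-0.5, 0.2, 0.3]
opening: 0.0715
clock: 25.08
tool_pos: [0.4333, -0.2345, 0.2049]
orientation: [-180.0, -0.0, 134.9]
force: [2.3, -0.3, 0.1]
opening: 0.0716
joints [ -5.5   4.9 -24.8  -0.  -60.4 -39.5] pos [ 0.4333 -0.2345  0.2049] ori [-180.    -0.   134.9] open 0.0716 t 25.08 F [ 2.3 -0.3  0.1]
  [[0.434,0.590,-0.159],[-0.0000,-0.0000,-0.0000]] dist mm 150.0 deg 0.0
  [[0.434,0.590,-0.159],[-0.0000,-0.0000,-0.0000]] dist mm 150.0 deg 0.0
  [[0.434,0.591,-0.159],[-0.0000,-0.0000,-0.0000]] dist mm 150.0 deg 0.0
```

```bash
for i in 1 2 3; do python3 -m handwheel '[[[0.434,0.59,-0.159],[0,0,0]],[[0.434,0.59,-0.159],[0,0,0]],[[0.434,0.59,-0.159],[0,0,0]],[[0.434,0.59,-0.159],[0,0,0]],[[0.434,0.59,-0.159],[0,0,0]]]'; done
python3 - <<'E'
from h import *
save('scene','s2',s=1);save('top','t3',s=1)
a=cv2.imread('pics/t3.png')[150:290,200:390];b=cv2.imread('pics/s2.png')[130:290,180:380]
cv2.imwrite('pics/fin.png',np.vstack([cv2.resize(a,(400,295),interpolation=2),cv2.resize(b,(400,300),interpolation=2)]))
W=world(dict(np.load('/tmp/t3.npz')))
for n,x,y,zl,r in (('lemon',.501,-.022,.02,.045),('jar',.423,-.029,.09,.04),('garlic',.513,-.24,.02,.04),('pot',.434,-.234,.043,.04),('spare',.4227,.1446,.1,.04),('purple',.468,-.1325,.1,.04)):
    s=W[(np.hypot(W[...,0]-x,W[...,1]-y)<r)&(W[...,2]>zl)&(W[...,2]<.14)]
    if len(s):print(n,len(s),((s.min(0)+s.max(0))/2).round(3),'top',np.percentile(s[:,2],95).round(3))
E
```

```text
clock: 25.5
tool_pos: [0.4574, -0.0866, 0.2365]
orientation: [179.8, 0.1, 135.1]
force: [0.2, -0.6, -0.2]
opening: 0.072
clock: 25.92
tool_pos: [0.4796, 0.0585, 0.2676]
orientation: [179.9, 0.0, 135.1]
force: [-0.1, -0.5, -0.2]
opening: 0.0717
clock: 26.33
tool_pos: [0.5016, 0.2033, 0.2986]
orientation: [179.9, 0.0, 135.1]
force: [1.2, 0.2, -0.1]
opening: 0.0714
lemon 540 [ 0.502 -0.019  0.044] top 0.058
jar 320 [ 0.422 -0.029  0.099] top 0.105
garlic 423 [ 0.515 -0.239  0.041] top 0.052
pot 482 [ 0.434 -0.233  0.05 ] top 0.055
spare 331 [0.423 0.145 0.106] top 0.11
purple 319 [ 0.466 -0.134  0.106] top 0.11
```

View pics/fin.png

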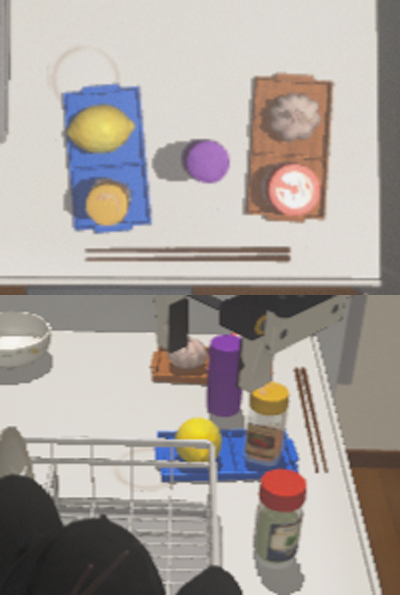

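All four items sit in their bays, and the heights match resting on the tray floors. The spare jar and the purple decoy haven't moved.

```bash
python3 -c "
from plant import *
print(close_job())"
```

```text
the job is handed in; nothing more can be done
None
```

Both kits are made up and the job is handed in, after about 26 s of the 106 s allowed. The blue tray holds the lemon in the larger bay and the mustard-capped jar upright in the smaller one. The wooden tray holds the garlic in the larger bay and the red-lidded pot upright in the smaller one.

The last top-camera check put each item within about 3 mm of its bay centre in plan. The tops of the lemon, jar and pot were within 2 mm of what resting on the tray floor gives. The garlic's top read about 0.052 m, below the roughly 0.06 m its given height implies. It read about as low before I moved it (0.056 m), and in the picture it lies in its bay. The red-capped spare jar still stands where it started, and the purple jar is within about 2 mm of where it was. The gripper was clear of everything, and the wrist forces reported at the end of each move stayed under about 8 N. No check failed.

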